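# Lay the scale straightedge against a steel section and take its picture

## Robot

A 6-joint arm with a two-finger parallel gripper is mounted at the origin on the work surface. World frame = base frame: x ahead of the robot, y to its left, z up, the work surface at z = 0. Lengths are in mm, angles in degrees, forces in N, time in s.
With the tool pointing down it reaches from about 350 to 925 mm from the base axis. Payload 6.4 kg.
Tool frame: the origin (TCP) lies between the finger pads, 19 mm behind the fingertips; this is the grasp point; z points along the fingers, y is the line along which they close (so a half turn about z gives the same grasp; the last joint's range is limited). The gripper opens to 85 mm and grips with 20 to 120 N. Pads are 22 mm wide; open, the fingers measure 114 mm over their backs; the gripper's body (76 mm by 85 mm) begins 54 mm behind the grasp point. The pads swing forward as they close: fully open they stand 13 mm farther back than shut.
Start: joints at [55.571, 14.043, 89.255, -0, 76.702, -9.975], TCP at [269.073, 591.704, 249.99] pointing down, gripper open.
Joint ranges: [-179.41, 179.41], [-58.25, 129.5], [7.25, 145.43], [-54.29, 234.29], [11.92, 165.04], [-157.13, 157.13]. Speed limits (degrees/s): [147.25, 147.25, 180, 180, 180, 180].

## Interface

Orientations are given as a 3x3 rotation matrix whose columns are the frame's x, y, z axes.
In Python, from rig import manip gives the robot as it stands.
- The arm moves only by the tool carry_out, never from a script. Its argument "steps" is a list that holds one entry, the list of rows, each a list of 7 numbers: the finger opening in cm, from 0 to 8.54, then the shift along the tool's x, y, z in cm, then the turn, a rotation vector about the tool's x, y, z in rad. A call has 1 to 12 rows; each row shifts and turns the commanded pose from where the row before left it, along the tool's axes as they then stand; what a row does not reach is not made up. A row lasts 1/8 s, in which the tool goes at most 62.5 mm and 10.7 degrees, less where a joint would pass 70% of its speed; a pose out of reach is approached as far as the arm can. A call is refused whole if a number of a shift passes 6.25 or a number of a turn 0.188, either way. A call with a gripper value outside its range is refused whole. The fingers move at their own pace and stop on an object; "grip_force" is the grip in N (left out, the last holds). Time passes only in rows, so rows that do not move let the fingers close. It gives the time, the measured TCP pose, the force, the opening and the grip force at its end, in the units of the state.
- manip.state(): the state, without advancing time (a new reading comes with each control period).
- manip.get_image(name): name is "scene" or "top" or "wrist"; returns (picture, depth): 420x560x3 uint8, red, green, blue; 420x560 float32, mm along the optical axis (not along the pixel's ray), 0 where there is no reading.
- manip.camera_model(name): a dict with "fx", "fy", "cx", "cy" (pixels), "dist" ([k1, k2, p1, p2, k3] as OpenCV has them; the pictures are not rectified), "R" (3x3) and "t" (3): a world point X has camera coordinates R X + t. Camera axes: x right, y down, z forward; pixel columns grow to the right and rows downward; lengths in mm; the calibration is good to about 2 mm. A picture is of the moment at which its call begins: read the wrist's pose just before it. camera_model takes no time and is no camera call; for the wrist camera it gives the pose at the moment of the call.
- manip.job_done(): hands the job in; it is judged then, once.
The state is a dict: "clock": time; "joint_pos": joint angles; "qd": joint speeds; "joint_efforts": joint torques, N m; "ee_pos": TCP position; "tool_rot": TCP orientation; "ft_force": force on the tool from outside, world axes, zero at the start; "ft_torque": the same for the moment, N m; "grip_width": opening from 0.0 (shut) to 1.0 (fully open); "grip_force": force on a finger pad.
Only numpy, scipy, OpenCV 4.12 (cv2) and the standard library are available. Lean on these libraries where they do the work, as an engineer would, in place of code of your own. Each camera call takes 0.05 s, during which the arm holds its last target. There are 200 camera calls.

## Task

Lay the scale straightedge flat on the imager's glass, its ruled edge flush along the bright cut face of the steel specimen and its red zero end level with the specimen's yellow-marked corner, without shifting the specimen. Let go of it, then press the green shutter button fully down to take the picture and let it come back up. Leave the bottle and the two sample pucks alone.

Things in the scene. Friction and masses are not known exactly. Their poses are not given: they have to be found in the camera images.
- imager: fixed low black box, 220 (x) x 260 (y) x 45 mm high, its flat top mostly a grey-blue glass window (180 x 210 mm) level with the frame. Origin: centre of its underside; its top is at z = 45 mm.
- specimen: loose dark steel block, 45 (x) x 90 (y) x 22 mm high, 0.5 to 0.9 kg, lying on the imager's glass. Its long face on its own -x side (turned roughly to the robot) is the bright cut face, with a bright line on top along it; the top corner at the +y end of that face has a yellow square. Origin: centre of its underside; the cut face lies at x = -22.5 mm.
- specimen_zero (a point): foot of the specimen's yellow-marked corner: at (-22.5, 45, 0) mm in the specimen's frame, the +y end of the cut face.
- specimen_far (a point): foot of the other end of the cut face, at (-22.5, -45, 0) mm in the specimen's frame.
- straightedge: loose aluminium scale plate, 48 (x) x 130 (y) x 6 mm, 0.13 to 0.21 kg, flat on the bench left or right of the imager. Ruled edge with black ticks: the long edge at x = +24 mm. Zero end, painted red: y = +65 mm. On top a black upright rib to grip, 12 (x) x 80 (y) mm, z = 6 to 36 mm, centred at x = -14, y = 0. Origin: centre of its underside.
- straightedge_zero (a point): foot of the straightedge's corner between ruled edge and red zero end, at (24, 65, 0) mm in its frame.
- straightedge_grip (a point): point in the rib at a good TCP height for a grasp from above, at (-14, 0, 32) mm in the straightedge's frame.
- shutter (a joint): travel of the green push button, 0 up, 0.006 m fully down, springs back; about 5 N.
- shutter_top (a point): centre of the top of the green button (34 mm across), which is pressed straight down. Its grey housing is fixed to the bench, in a different place each time.
- bottle: bystander: amber bottle, 44 mm across, 85 mm high; origin at the centre of its underside.
- puck_a: bystander: black sample puck, 31 mm across, 18 mm high; origin at the centre of its underside.
- puck_b: bystander: another such puck, with a copper-coloured inset.
Mind the look-alikes: they are no part of the job. Several things have the shape of the straightedge; the one meant has the colours described above. Several things look just like the part that bears shutter: the one meant starts farthest to the robot's left.

How it is judged (in metres and radians):
On the way, in this order (a step that is already met when the one before it is completed fails the run):
1. the straightedge lies on the glass, flush along the cut face, red end level with the yellow corner, let go (x of specimen_zero in the frame of straightedge between 0.022 and 0.0265 m and x of specimen_far in the frame of straightedge between 0.022 and 0.0265 m and y of specimen_zero in the frame of straightedge between 0.059 and 0.071 m and z of specimen_zero in the frame of straightedge between -0.002 and 0.002 m and z of specimen_far in the frame of straightedge between -0.002 and 0.002 m and contact force between the fingers and straightedge below 0.1 N and value of joint shutter below 0.002 m), for 0.3 s.
2. then the shutter button is pressed fully down (x of specimen_zero in the frame of straightedge between 0.022 and 0.0265 m and x of specimen_far in the frame of straightedge between 0.022 and 0.0265 m and y of specimen_zero in the frame of straightedge between 0.059 and 0.071 m and z of specimen_zero in the frame of straightedge between -0.002 and 0.002 m and z of specimen_far in the frame of straightedge between -0.002 and 0.002 m and value of joint shutter above 0.005 m), for 0.05 s.
At the end, for the whole second after the job is handed in: The straightedge rests flat on the glass beside the specimen: gap to the cut face under 2.5 mm at both ends of the face, red end within 6 mm of level with the yellow corner; the shutter is up again and the specimen within 8 mm of where it was (x of specimen_zero in the frame of straightedge between 0.022 and 0.0265 m and x of specimen_far in the frame of straightedge between 0.022 and 0.0265 m and y of specimen_zero in the frame of straightedge between 0.059 and 0.071 m and z of specimen_zero in the frame of straightedge between -0.002 and 0.002 m and z of specimen_far in the frame of straightedge between -0.002 and 0.002 m and value of joint shutter below 0.002 m and linear speed of each of straightedge, specimen below 0.01 m/s and distance of specimen from where it was at the start of the episode below 0.008 m); the robot touches nothing.
It fails at once if the shutter is pressed while the straightedge is not flush in place (value of joint shutter above 0.004 m and not (x of specimen_zero in the frame of straightedge between 0.022 and 0.0265 m and x of specimen_far in the frame of straightedge between 0.022 and 0.0265 m and y of specimen_zero in the frame of straightedge between 0.059 and 0.071 m and z of specimen_zero in the frame of straightedge between -0.002 and 0.002 m and z of specimen_far in the frame of straightedge between -0.002 and 0.002 m)).
It fails at once if the specimen is shifted by more than 8 mm (distance of specimen from where it was at the start of the episode above 0.008 m).
It fails at once if the bottle or a puck is moved by more than 20 mm (distance of any of bottle, puck_a, puck_b from where it was at the start of the episode above 0.02 m).
It also fails if it takes over 48 s, if anything falls off the work surface, if the arm or the gripper's body presses on something with over 40 N, if the wrist force passes 120 N, or if a joint passes its speed limit or range.

## Working session

There is one attempt and no reset: what is moved stays moved. The work goes in short steps, Python scripts to look and compute and a tool call to move; the robot and the scene stay as the last step left them, time stands still between calls to the robot, and variables do not carry over. Pictures are saved under pics/ and viewed, at most 10 in all, crops included, and the job is handed in when it is done.

Besides the shell and the picture viewer there is one more tool, called by a JSON object that holds its "fn" and its "kwargs". carry_out: Moves the arm, as the interface text tells. Its arguments: {"type":"object","properties":{"steps":{"type":"array","items":{"type":"array","items":{"type":"array","items":{"type":"number"}}}},"grip_force":{"type":"number"}},"required":["steps"]}

```bash
mkdir -p pics
cat > h.py <<'E'
import numpy as np, cv2, json
from rig import manip
def grab(n):
    m=manip.camera_model(n); p,d=manip.get_image(n); return p,d,m
def K(m): return np.array([[m['fx'],0,m['cx']],[0,m['fy'],m['cy']],[0,0,1.]])
def plane(m,uv,z):
    uv=np.asarray(uv,float).reshape(-1,1,2)
    n=cv2.undistortPoints(uv,K(m),np.array(m['dist'],float)).reshape(-1,2)
    R=np.array(m['R']);t=np.array(m['t']);c=-R.T@t
    r=np.c_[n,np.ones(len(n))]@R
    return c+r*((z-c[2])/r[:,2])[:,None]
def proj(m,X):
    R=np.array(m['R']);t=np.array(m['t'],float)
    return cv2.projectPoints(np.asarray(X,float).reshape(-1,1,3),cv2.Rodrigues(R)[0],t,K(m),np.array(m['dist'],float))[0].reshape(-1,2)
def cloud(m,d):
    v,u=np.mgrid[0:d.shape[0],0:d.shape[1]]
    n=cv2.undistortPoints(np.c_[u.ravel(),v.ravel()].astype(float).reshape(-1,1,2),K(m),np.array(m['dist'],float)).reshape(-1,2)
    X=np.c_[n,np.ones(len(n))]*d.reshape(-1,1)
    return ((X-np.array(m['t']))@np.array(m['R'])).reshape(d.shape+(3,))
def save(n,p): cv2.imwrite('pics/'+n+'.png',cv2.cvtColor(p,cv2.COLOR_RGB2BGR))
E
python3 - <<'E'
from h import *
s=manip.state(); print(s)
for n in('scene','top'):
    p,d,m=grab(n); save(n+'0',p); np.savez(n+'0.npz',p=p,d=d,**{k:np.array(v) for k,v in m.items()})
    print(n,m)
E
```

```text
{'clock': 0.0, 'joint_pos': array([ 5.55697056e+01,  1.40836471e+01,  8.93256893e+01,  1.34981357e-03,
        7.67009929e+01, -9.97330053e+00]), 'qd': array([-0.04481782,  0.04490149,  0.10422144, -0.03372787,  0.09996586,
        0.0397016 ]), 'joint_efforts': array([-9.20298180e-05, -4.29501271e+01, -3.26137626e+01, -1.57206209e-04,
        5.15116670e-03, -1.30355187e-05]), 'ee_pos': array([268.77654565, 591.25282652, 248.87824941]), 'tool_rot': array([[-9.10269833e-01,  4.14014015e-01, -1.10765561e-03],
       [ 4.14015343e-01,  9.10268539e-01, -1.57530713e-03],
       [ 3.56064829e-04, -1.89254098e-03, -9.99998146e-01]]), 'ft_force': array([ 0.13545003,  0.16441178, -0.76921411]), 'ft_torque': array([-0.03695351,  0.0615932 , -0.0057495 ]), 'grip_force': 0.0, 'grip_width': 1.0035814060309127}
scene {'fx': 545.0969890227933, 'fy': 545.0969890227933, 'cx': 280.9095031763207, 'cy': 213.48098187084548, 'dist': array([-0.22388968,  0.        ,  0.        ,  0.        ,  0.        ]), 'R': array([[ 0.70111577,  0.71288991, -0.01498836],
       [ 0.42637796, -0.43599869, -0.792532  ],
       [-0.57152297,  0.54926598, -0.60964611]]), 't': array([-363.91684173, -214.71019787, 1904.09186044])}
top {'fx': 429.1775270789693, 'fy': 429.1775270789693, 'cx': 276.7826036420193, 'cy': 214.3872330234348, 'dist': array([0.02446211, 0.        , 0.        , 0.        , 0.        ]), 'R': array([[ 1.06059988e-03, -9.99880922e-01, -1.53953529e-02],
       [-9.92559609e-01,  8.21879955e-04, -1.21756916e-01],
       [ 1.21755071e-01,  1.54099408e-02, -9.92440546e-01]]), 't': array([-44.77372455, 578.37906822, 985.91967396])}
```

View pics/scene0.png

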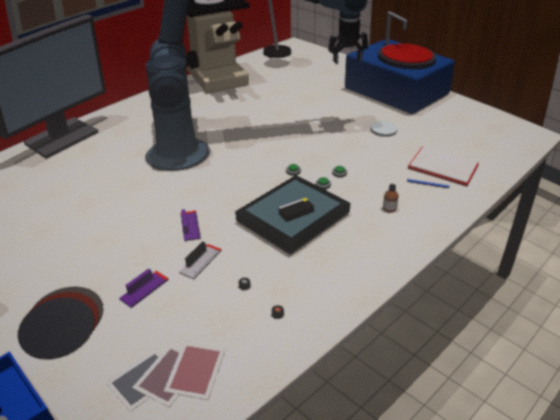

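View pics/top0.png

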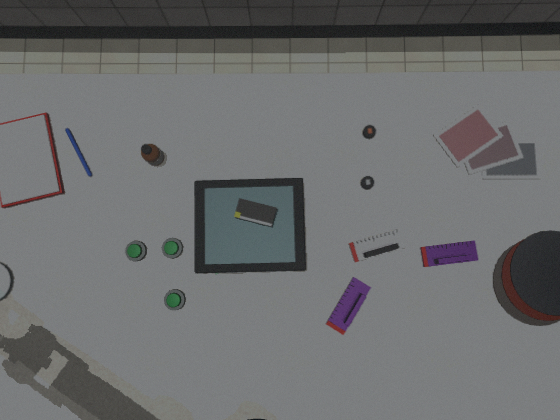

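The top view shows three straightedge shapes: purple ones at (348,306) and (449,254), and an aluminium one with a black rib and red left end at (377,246). The aluminium one fits the description. There are three green buttons, at (135,250), (172,248) and (175,299); (135,250) is farthest to the robot's left. The specimen is at (256,212), with its yellow corner at (238,214) and its bright face towards the robot.

Run:
```python
from h import *
z=np.load('top0.npz');m={k:z[k] for k in z.files};p=z['p']
for n,uv,h in [('se red',(354,251),6),('se other',(402,242),6),('rib',(381,250),30),('spec yel',(238,214),67),('spec c',(256,212),67),('b1',(135,250),30),('b2',(172,248),30),('b3',(175,299),30),('bottle',(153,154),50),('pa',(367,183),18),('pb',(369,132),18),('imager c',(249,226),45)]:
    print(n,plane(m,uv,h).round(0)[0], z['d'][uv[1],uv[0]])
a=cv2.resize(p[225:340,320:490],None,fx=2.3,fy=2.3,interpolation=cv2.INTER_CUBIC)
b=cv2.resize(p[225:340,100:270],None,fx=2.3,fy=2.3,interpolation=cv2.INTER_CUBIC)
save('crop',np.clip(np.hstack([a,b]).astype(float)*1.4,0,255).astype(np.uint8))
w=manip.camera_model('wrist'); s=manip.state()
R=s['tool_rot'];c=-np.array(w['R']).T@w['t']
print('cam in tool',R.T@(c-s['ee_pos']), (np.array(w['R'])@R).round(3), w['fx'],w['cx'],w['cy'],w['dist'])
```

```text
se red [ 493. -231.    6.] 1040.567
se other [ 515. -346.    6.] 1040.5038
rib [ 494. -290.   30.] 1008.238
spec yel [575.  44.  67.] 990.4112
spec c [580.   3.  67.] 991.91327
b1 [494. 292.  30.] 1029.7793
b2 [499. 204.  30.] 1029.8639
b3 [380. 193.  30.] 1013.7844
bottle [722. 251.  50.] 1018.7391
pa [ 657. -264.   18.] 1046.2717
pb [ 785. -271.   18.] 1060.9133
imager c [550.  20.  45.] 1007.62317
cam in tool [  71.19001805    1.67558859 -123.60903279] [[ 0.     1.     0.001]
 [-0.96   0.001 -0.279]
 [-0.279 -0.     0.96 ]] 307.16436332489656 276.45552202206176 209.85226030842017 [-0.0464564  0.         0.         0.         0.       ]
```

View pics/crop.png

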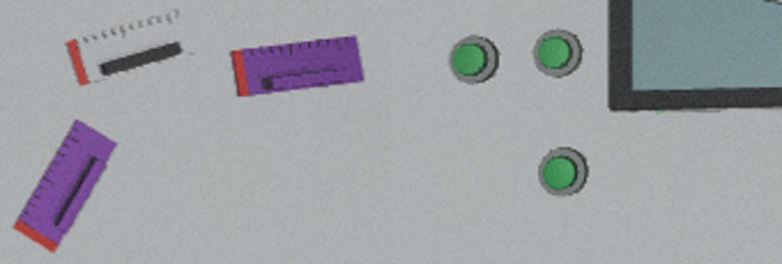

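The crop confirms it: the bright plate with black rib, black ticks and red end is at crop (125,50), beside two purple decoys. The leftmost green button is at crop (470,60), which is top-view pixel (135,250). Next I move the wrist camera over the specimen.

{"fn": "carry_out", "kwargs": {"steps": [[[8.5,-4.35,-3.4,0.57,0,0,0],[8.5,-4.35,-3.4,0.57,0,0,0],[8.5,-4.35,-3.4,0.57,0,0,0],[8.5,-4.35,-3.4,0.57,0,0,0],[8.5,-4.35,-3.4,0.57,0,0,0],[8.5,-4.35,-3.4,0.57,0,0,0],[8.5,-4.35,-3.4,0.57,0,0,0],[8.5,-4.35,-3.4,0.57,0,0,0],[8.5,-4.35,-3.4,0.57,0,0,0],[8.5,-4.35,-3.4,0.57,0,0,0],[8.5,-4.35,-3.4,0.57,0,0,0],[8.5,-4.35,-3.4,0.57,0,0,0]]]}}

```text
clock: 1.6
ee_pos: [575.7, 2.5, 181.1]
tool_rot: [[-0.91, 0.414, -0.0], [0.414, 0.91, 0.0], [0.001, 0.0, -1.0]]
ft_force: [0.8, 0.9, -0.2]
grip_width: 0.993
grip_force: 0.0
```

{"fn": "carry_out", "kwargs": {"steps": [[[8.5,0,0,0,0,0,0.163],[8.5,0,0,0,0,0,0.163],[8.5,0,0,0,0,0,0.163],[8.5,0,0,0,0,0,0.163],[8.5,0,0,0,0,0,0.163],[8.5,0,0,0,0,0,0.163],[8.5,0,0,0,0,0,0.163],[8.5,0,0,0,0,0,0],[8.5,0,0,0,0,0,0],[8.5,0,0,0,0,0,0]]]}}

```text
clock: 2.85
ee_pos: [575.3, 4.2, 181.5]
tool_rot: [[-0.004, 1.0, -0.0], [1.0, 0.004, 0.0], [0.0, -0.0, -1.0]]
ft_force: [-0.5, -0.9, -1.0]
grip_width: 0.994
grip_force: 0.0
```

Run:
```python
from h import *
s=manip.state(); print(s['clock'],s['ee_pos'],s['tool_rot'].round(3))
p,d,m=grab('wrist'); np.savez('w1.npz',p=p,d=d,**{k:np.array(v) for k,v in m.items()})
save('w1',p); print(d[200:220,270:290].mean())
```

```text
2.85 [575.28585789   4.24717861 181.49742394] [[-0.004  1.    -0.   ]
 [ 1.     0.004  0.   ]
 [ 0.    -0.    -1.   ]]
247.62398
```

View pics/w1.png

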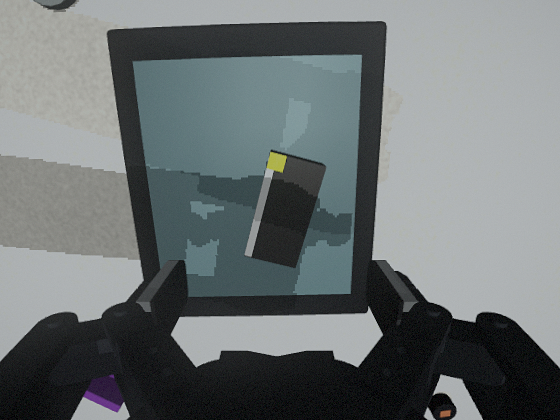

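The wrist view shows the specimen, with its yellow corner at (277,162) and bright strip from (268,170) to (250,255). I measure its outline from the depth height mask, cast onto its top plane.

```bash
cat >> h.py <<'E'
def rect(m,mask,z):
    mask=cv2.morphologyEx(mask.astype(np.uint8),cv2.MORPH_OPEN,np.ones((3,3)))
    c=max(cv2.findContours(mask,cv2.RETR_EXTERNAL,cv2.CHAIN_APPROX_NONE)[0],key=cv2.contourArea)
    P=plane(m,c.reshape(-1,2),z)[:,:2].astype(np.float32)
    r=cv2.minAreaRect(P); return r,cv2.boxPoints(r),P
E
python3 - <<'E'
from h import *
z=np.load('w1.npz');m={k:z[k] for k in z.files};p=z['p'].astype(int);d=z['d']
X=cloud(m,d)
print('glass',np.median(X[100:140,180:240,2]),'spec top',np.median(X[190:230,278:300,2]),'bench',np.median(X[100:200,430:500,2]))
top=(X[...,2]>58)&(X[...,2]<75); top[:, :150]=0; top[280:]=0
zt=np.median(X[190:230,278:300,2])
r,b,P=rect(m,top,zt); print(r,b.round(1))
yel=(p[...,0]>130)&(p[...,1]>120)&(p[...,2]<90)
r2,b2,_=rect(m,yel,zt); print('yel',r2,b2.round(1))
glass=(np.abs(X[...,2]-45)<6); glass[320:]=0
br=(p.min(2)>150)&top
r3,b3,_=rect(m,br,zt); print('bright',r3,b3.round(1))
print(X[150,268:276].round(1).tolist())
print([ (u,p[210,u].tolist(),X[210,u].round(0).tolist()) for u in range(250,272,2)])
E
```

```text
glass 45.13939400783289 spec top 66.61593548370058 bench -0.36415086579902856
((581.0254516601562, 5.6340789794921875), (91.05827331542969, 45.36285400390625), 75.59613800048828) [[547.7 -32.8]
 [591.7 -44.1]
 [614.3  44.1]
 [570.4  55.4]]
yel ((575.1294555664062, 46.171714782714844), (12.94420051574707, 12.922386169433594), 75.79141998291016) [[567.3  41.5]
 [579.8  38.3]
 [583.   50.9]
 [570.5  54. ]]
bright ((569.14892578125, 37.72537612915039), (5.487601280212402, 5.524272441864014), 0.04113340377807617) [[566.4  40.5]
 [566.4  35. ]
 [571.9  35. ]
 [571.9  40.5]]
[[568.2, 53.1, 44.2], [569.1, 53.3, 46.2], [570.1, 53.9, 52.8], [570.9, 54.3, 57.1], [571.7, 54.0, 54.5], [572.5, 53.9, 53.1], [573.3, 53.7, 50.7], [574.1, 53.3, 46.5]]
[(250, [77, 95, 96], [552.0, 1.0, 45.0]), (252, [74, 92, 95], [554.0, 1.0, 45.0]), (254, [70, 90, 94], [556.0, 1.0, 45.0]), (256, [132, 135, 133], [559.0, 7.0, 67.0]), (258, [127, 130, 131], [561.0, 7.0, 67.0]), (260, [124, 128, 128], [562.0, 7.0, 67.0]), (262, [130, 133, 134], [564.0, 7.0, 68.0]), (264, [29, 31, 30], [565.0, 7.0, 66.0]), (266, [36, 38, 38], [567.0, 7.0, 66.0]), (268, [26, 33, 30], [569.0, 7.0, 66.0]), (270, [36, 37, 37], [570.0, 7.0, 67.0])]
```

{"fn": "carry_out", "kwargs": {"steps": [[[8.5,-4.9,-1.35,0.4,0,0,0],[8.5,-4.9,-1.35,0.4,0,0,0],[8.5,-4.9,-1.35,0.4,0,0,0],[8.5,-4.9,-1.35,0.4,0,0,0],[8.5,-4.9,-1.35,0.4,0,0,0],[8.5,-4.9,-1.35,0.4,0,0,0],[8.5,0,0,0,0,0,-0.095],[8.5,0,0,0,0,0,-0.095],[8.5,0,0,0,0,0,0],[8.5,0,0,0,0,0,0],[8.5,0,0,0,0,0,0]]]}}

```text
clock: 4.28
ee_pos: [495.3, -289.8, 157.6]
tool_rot: [[-0.192, 0.981, 0.0], [0.981, 0.192, -0.0], [-0.0, 0.0, -1.0]]
ft_force: [-0.4, 0.3, 0.1]
grip_width: 0.999
grip_force: 0.0
```

Run:
```python
from h import *
s=manip.state(); print(s['clock'],s['ee_pos'],s['tool_rot'].round(3))
p,d,m=grab('wrist'); np.savez('w2.npz',p=p,d=d,**{k:np.array(v) for k,v in m.items()})
save('w2',p)
```

```text
4.275 [ 495.31775576 -289.84394301  157.62238627] [[-0.192  0.981  0.   ]
 [ 0.981  0.192 -0.   ]
 [-0.     0.    -1.   ]]
```

View pics/w2.png

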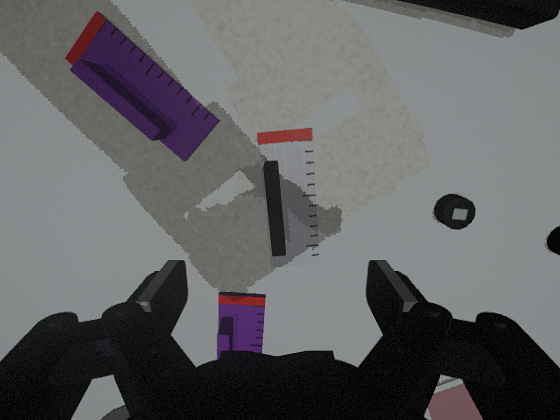

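The aluminium plate has its red end at (285,136), ticks on the right at about (313,200), and a black rib from (272,162) to (280,255). Purple decoys are clear of the fingers. I measure the rib, plate and red end next.

Run:
```python
from h import *
z=np.load('w2.npz');m={k:z[k] for k in z.files};p=z['p'].astype(int);d=z['d']
X=cloud(m,d); Z=X[...,2]
roi=np.zeros(Z.shape,bool); roi[110:285,240:340]=1
rib=roi&(Z>25)&(Z<45); zt=np.median(Z[180:240,270:280]); print('rib top',zt, 'bench',np.median(Z[100:120,320:340]))
r,b,_=rect(m,rib,zt); print('rib',r,b.round(1))
pl=roi&(Z>3); zp=np.median(Z[170:240,295:305]); print('plate',zp)
r,b,_=rect(m,pl,zp); print('plate',r,b.round(1))
red=roi&(p[...,0]>110)&(p[...,1]<100)&(p[...,2]<100)
r,b,_=rect(m,red,zp); print('red',r,b.round(1))
dk=roi&(p.max(2)<45); r,b,_=rect(m,dk,zt); print('dark',r,b.round(1))
tm=np.load('top0.npz');t={k:tm[k] for k in tm.files};q=t['p'].astype(int);ro=np.zeros(q.shape[:2],bool);ro[228:268,335:412]=1
rt=ro&(q.max(2)<70); r,b,_=rect(t,rt,zt); print('top rib at',zt,r)
```

```text
rib top 35.61586818283992 bench -0.34585438855351935
rib ((494.3153381347656, -290.05059814453125), (11.996224403381348, 80.75006866455078), 16.239112854003906) [[ 477.3 -253. ]
 [ 499.8 -330.5]
 [ 511.4 -327.1]
 [ 488.8 -249.6]]
plate 5.61418309610095
plate ((508.06597900390625, -287.3407287597656), (48.215084075927734, 129.55384826660156), 16.30606460571289) [[ 466.7 -231.9]
 [ 503.1 -356.3]
 [ 549.4 -342.7]
 [ 513.  -218.4]]
red ((490.9917907714844, -229.79428100585938), (47.58966827392578, 10.041543960571289), 15.764699935913086) [[ 466.7 -231.4]
 [ 469.5 -241.1]
 [ 515.3 -228.2]
 [ 512.5 -218.5]]
dark ((494.191162109375, -289.367431640625), (11.880558967590332, 81.8173599243164), 16.242393493652344) [[ 477.  -251.8]
 [ 499.9 -330.3]
 [ 511.3 -327. ]
 [ 488.5 -248.4]]
top rib at 35.61586818283992 ((493.663818359375, -287.7843322753906), (13.03538703918457, 82.31605529785156), 15.95749568939209)
```

{"fn": "carry_out", "kwargs": {"steps": [[[5,0,-0.1,2,0,0,-0.09],[5,0,0,3,0,0,0],[5,0,0,3,0,0,0],[5,0,0,2,0,0,0],[5,0,0,1.5,0,0,0],[5,0,0,1.05,0,0,0],[5,0,0,0,0,0,0],[5,0,0,0,0,0,0]]]}}

```text
clock: 5.32
ee_pos: [494.8, -290.7, 32.9]
tool_rot: [[-0.279, 0.96, 0.001], [0.96, 0.279, -0.001], [-0.001, 0.001, -1.0]]
ft_force: [0.4, -0.5, -0.1]
grip_width: 0.585
grip_force: 0.0
```

{"fn": "carry_out", "kwargs": {"steps": [[[0,0,0,0,0,0,0],[0,0,0,0,0,0,0],[0,0,0,0,0,0,0],[0,0,0,0,0,0,0],[0,0,0,0,0,0,0],[0,0,0,0,0,0,0]]], "grip_force": 50}}

```text
clock: 6.08
ee_pos: [494.7, -290.6, 32.7]
tool_rot: [[-0.279, 0.96, 0.001], [0.96, 0.279, -0.001], [-0.001, 0.001, -1.0]]
ft_force: [-0.5, 1.2, 5.4]
grip_width: 0.13
grip_force: 51.0
```

{"fn": "carry_out", "kwargs": {"steps": [[[0,0,0,-1,0,0,0],[0,0,0,-2,0,0,0],[0,0,0,-3,0,0,0],[0,0,0,-3,0,0,0],[0,2,1,0,0,0,0],[0,4.5,1.6,0,0,0,0],[0,5,1.6,0,0,0,0],[0,5,1.6,0,0,0,0],[0,5,1.6,0,0,0,0],[0,4,1.4,0,0,0,0],[0,2.1,1,0,0,0,0]]]}}

```text
clock: 7.45
ee_pos: [509.4, 5.6, 120.7]
tool_rot: [[-0.282, 0.959, -0.003], [0.959, 0.282, 0.001], [0.002, -0.002, -1.0]]
ft_force: [0.5, 0.2, -0.1]
grip_width: 0.129
grip_force: 50.0
```

{"fn": "carry_out", "kwargs": {"steps": [[[0,0,0,0,0,0,0.1],[0,0,0,0,0,0,0.12],[0,0,0,0,0,0,0.12],[0,0,0,0,0,0,0.12],[0,0,0,0,0,0,0.075],[0,0,0,0,0,0,0],[0,0,0,0,0,0,0]]]}}

```text
clock: 8.32
ee_pos: [510.6, 2.8, 121.5]
tool_rot: [[0.248, 0.969, -0.001], [0.969, -0.248, 0.0], [0.0, -0.001, -1.0]]
ft_force: [0.5, 0.1, -1.8]
grip_width: 0.131
grip_force: 50.0
```

Run:
```python
from h import *
s=manip.state(); print(s['clock'],s['ee_pos'],s['tool_rot'].round(4),s['grip_width'],s['ft_force'])
p,d,m=grab('wrist'); np.savez('w3.npz',p=p,d=d,**{k:np.array(v) for k,v in m.items()})
save('w3',p)
```

```text
8.325 [510.58180387   2.83818311 121.46277428] [[ 2.478e-01  9.688e-01 -1.300e-03]
 [ 9.688e-01 -2.478e-01  4.000e-04]
 [ 0.000e+00 -1.300e-03 -1.000e+00]] 0.13071303908727527 [ 0.48661318  0.0997283  -1.77392912]
```

View pics/w3.png

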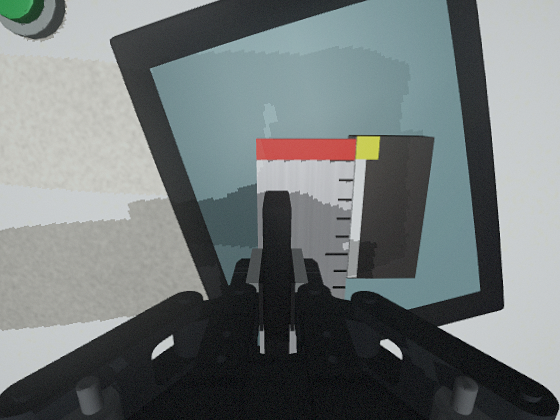

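The plate hangs in the grip with its red edge at row ~140, cols 257–355. The specimen is to the right, with its yellow corner at (367,148). I measure both in this one picture.

Run:
```python
from h import *
z=np.load('w3.npz');m={k:z[k] for k in z.files};p=z['p'].astype(int);d=z['d']
X=cloud(m,d); Z=X[...,2]
T=np.array([510.58,2.84,121.46]);R=np.array([[.2478,.9688,-.0013],[.9688,-.2478,.0004],[0,-.0013,-1]])
L=(X-T)@R  # tool coords
print('plate top z: rows', [np.median(Z[r:r+4,c:c+6]).round(2) for r,c in((145,265),(145,340),(210,310),(240,310))])
red=(p[...,0]>130)&(p[...,1]<100)&(p[...,2]<100); red[:120]=0;red[170:]=0
zp=np.median(Z[red]); r,b,_=rect(m,red,zp); print('red',zp,r)
print('red corners in tool',((np.c_[b,np.full(4,zp)]-T)@R).round(1))
# ruled edge: depth jump, per row
pl=(Z>zp-5)&(Z<zp+4); pl[:,:230]=0;pl[:130]=0
e=[];
for v in range(150,275,3):
    u=np.where(pl[v,290:400])[0]
    if len(u): e.append((290+u.max()+.5,v))
E=plane(m,e,zp); Et=(E-T)@R
f=np.polyfit(Et[:,0],Et[:,1],1); print('ruled edge: y=',f, 'resid',np.std(Et[:,1]-np.polyval(f,Et[:,0])), Et[:,1].round(1))
sp=(Z>60)&(Z<73); sp[:,:340]=0; sp[:120]=0; sp[290:]=0
zs=np.median(Z[180:250,380:410]); r,b,_=rect(m,sp,zs); print('spec',zs,r,b.round(1)); print(((np.c_[b,np.full(4,zs)]-T)@R).round(1))
```

```text
plate top z: rows [np.float64(94.98), np.float64(94.91), np.float64(94.62), np.float64(94.2)]
red 94.83719371572576 ((538.774169921875, 56.938323974609375), (9.581183433532715, 47.76759338378906), 75.79331970214844)
red corners in tool [[ 54.5  -9.9  26.6]
 [ 54.7  37.8  26.6]
 [ 64.2  37.8  26.6]
 [ 64.1 -10.   26.6]]
ruled edge: y= [6.33109003e-04 3.78963974e+01] resid 0.15585375149687877 [38.1 38.2 37.8 37.9 38.  38.1 37.7 37.8 37.9 38.  37.6 37.8 37.9 38.
 38.1 37.7 37.8 37.9 38.  38.1 37.7 37.8 37.9 38.  38.1 37.7 37.8 37.9
 38.1 37.6 37.8 37.9 38.  38.1 37.7 37.8 37.9 38.1 38.2 37.8 37.9 38. ]
spec 66.63963610724701 ((581.031005859375, 4.791168212890625), (90.53257751464844, 46.02949142456055), 76.07440948486328) [[547.8 -33.6]
 [592.5 -44.7]
 [614.3  43.2]
 [569.6  54.3]]
[[-26.1  45.2  54.8]
 [-25.7  91.2  54.7]
 [ 64.8  90.5  54.7]
 [ 64.4  44.5  54.8]]
```

{"fn": "carry_out", "kwargs": {"steps": [[[0,0.05,0.3,0.5,0,0,0],[0,0,0,1,0,0,0],[0,0,0,1,0,0,0],[0,0,0,0.8,0,0,0],[0,0,0,0.4,0,0,0],[0,0,0,0,0,0,0],[0,0,0,0,0,0,0],[0,0,0,0,0,0,0]]]}}

```text
clock: 9.38
ee_pos: [514.6, 1.8, 85.5]
tool_rot: [[0.249, 0.968, 0.001], [0.968, -0.249, -0.0], [-0.0, 0.001, -1.0]]
ft_force: [-0.4, 0.3, -1.7]
grip_width: 0.129
grip_force: 50.0
```

```bash
cat > meas.py <<'E'
from h import *
import sys
s=manip.state(); T=s['ee_pos'];R=s['tool_rot']; print(s['clock'],T,s['ft_force'].round(1),R[:,1].round(4),R[2].round(4))
p,d,m=grab('wrist'); save(sys.argv[1],p); np.savez(sys.argv[1]+'.npz',p=p,d=d,**{k:np.array(v) for k,v in m.items()}); p=p.astype(int)
X=cloud(m,d); Z=X[...,2]
red=(p[...,0]>130)&(p[...,1]<100)&(p[...,2]<100); red[:90]=0;red[200:]=0;red[:,:200]=0;red[:,420:]=0
zp=np.median(Z[red]); r,b,_=rect(m,red,zp); print('red z',zp); c=((np.c_[b,np.full(4,zp)]-T)@R)
print('red corners tool',c[:,:2].round(1).tolist())
# plate ruled edge and specimen top edge, by height, in tool frame
sp=(Z>60)&(Z<73); sp[:,:300]=0; sp[:90]=0; sp[275:]=0
r,b,P=rect(m,sp,66.6); print('spec',r); print(((np.c_[b,np.full(4,66.6)]-T)@R)[:,:2].round(1).tolist())
e=[];g=[]
for v in range(150,262,3):
    u=np.where((np.abs(Z[v]-zp)<2.0)&(np.arange(560)>285)&(np.arange(560)<400))[0]
    w=np.where(sp[v])[0]
    if len(u) and len(w): e.append((u.max()+.5,v)); g.append((w.min()-.5,v))
for n,a,h in(('ruled',e,zp),('face',g,66.6)):
    if len(a)>4:
        t=(plane(m,a,h)-T)@R; print(n,np.polyfit(t[:,0],t[:,1],1).round(4),t[[0,-1],:2].round(1).tolist())
E
python3 meas.py w4
```

```text
9.375 [514.60451648   1.84874902  85.49656776] [-0.4  0.3 -1.7] [ 9.684e-01 -2.493e-01  8.000e-04] [-0.e+00  8.e-04 -1.e+00]
red z 58.88815457958154
red corners tool [[54.6, -10.0], [54.6, 38.0], [64.6, 38.0], [64.6, -9.9]]
spec ((582.8739013671875, 15.67236328125), (68.96910095214844, 47.496337890625), 76.0857925415039)
[[-4.3, 39.2], [-3.9, 86.7], [65.1, 86.1], [64.7, 38.6]]
ruled [2.00000e-03 4.14555e+01] [[59.0, 41.1], [0.2, 41.8]]
face [2.10000e-03 3.41128e+01] [[59.7, 24.2], [3.9, 39.2]]
```

View pics/w4.png

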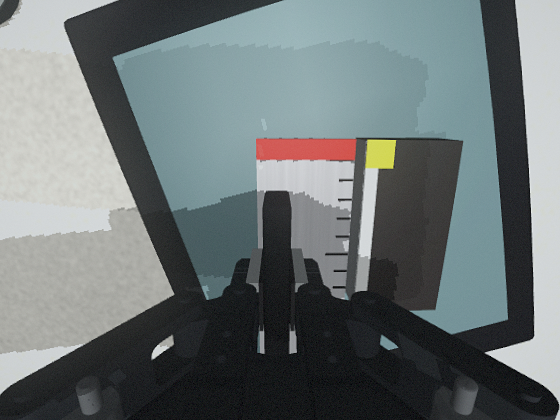

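```bash
cat > edge.py <<'E'
from h import *
import sys
z=np.load(sys.argv[1]);m={k:z[k] for k in z.files};p=z['p'].astype(int)
s=manip.state(); T=s['ee_pos'];R=s['tool_rot']
e=[]
for v in range(145,284,3):
    r=p[v,:,:2].mean(1); a=int(sys.argv[2]); g=np.diff(r[a:a+45]); k=g.argmax()
    if g[k]>25: e.append((a+k+.5,v))
print(len(e),e[::8])
t=(plane(m,e,66.6)-T)@R; f=np.polyfit(t[:,0],t[:,1],1); q=t[np.abs(t[:,1]-np.polyval(f,t[:,0]))<1]
f=np.polyfit(q[:,0],q[:,1],1); print('top edge y=',f.round(4),'at zero',np.polyval(f,65),'far',np.polyval(f,-25))
E
python3 edge.py w4.npz 352
```

```text
47 [(np.float64(366.5), 145), (np.float64(364.5), 169), (np.float64(362.5), 193), (np.float64(360.5), 217), (np.float64(358.5), 241), (np.float64(356.5), 265)]
top edge y= [1.6000e-03 4.0978e+01] at zero 41.08189946001346 far 40.93804201995292
```

{"fn": "carry_out", "kwargs": {"steps": [[[0,0.05,0.12,0,0,0,0],[0,0,0.12,0.2,0,0,0],[0,0,0,0.2,0,0,0],[0,0,0,0.2,0,0,0],[0,0,0,0.1,0,0,0],[0,0,0,0,0,0,0],[0,0,0,0,0,0,0]]]}}

```text
clock: 10.3
ee_pos: [516.8, 1.8, 78.1]
tool_rot: [[0.249, 0.968, 0.0], [0.968, -0.249, -0.0], [0.0, 0.0, -1.0]]
ft_force: [0.8, -0.6, -0.7]
grip_width: 0.129
grip_force: 50.0
```

```bash
python3 meas.py w5|head -4; python3 edge.py w5.npz 350
```

```text
10.3 [516.8063096    1.77588552  78.13714861] [ 0.8 -0.6 -0.7] [ 9.684e-01 -2.494e-01  1.000e-04] [ 0.e+00  1.e-04 -1.e+00]
red z 51.51592750899026
red corners tool [[54.5, -10.1], [54.7, 38.0], [64.2, 38.0], [64.1, -10.1]]
spec ((583.4796752929688, 17.829591751098633), (64.5766372680664, 47.41414260864258), 76.0505599975586)
47 [(np.float64(366.5), 145), (np.float64(364.5), 169), (np.float64(362.5), 193), (np.float64(360.5), 217), (np.float64(359.5), 241), (np.float64(356.5), 265)]
top edge y= [-7.00000e-04  3.88893e+01] at zero 38.84144611700743 far 38.90769202065651
```

Gap is 0.9 mm, parallel, and the red end is level. I lower it the last bit and release.

{"fn": "carry_out", "kwargs": {"steps": [[[0,0,0.03,0.05,0,0,0],[0,0,0,0.03,0,0,0],[0,0,0,0,0,0,0],[0,0,0,0,0,0,0]]]}}

```text
clock: 10.85
ee_pos: [517.1, 1.7, 77.8]
tool_rot: [[0.249, 0.968, -0.0], [0.968, -0.249, -0.0], [-0.0, -0.0, -1.0]]
ft_force: [-4.2, 0.5, 4.8]
grip_width: 0.124
grip_force: 51.0
```

{"fn": "carry_out", "kwargs": {"steps": [[[1.6,0,0,0,0,0,0],[2.0,0,0,0,0,0,0],[2.3,0,0,0,0,0,0],[2.3,0,0,0,0,0,0],[2.3,0,0,0,0,0,0],[2.3,0,0,-1,0,0,0],[2.3,0,0,-2,0,0,0],[2.3,0,0,-3,0,0,0],[2.3,0,0,-3,0,0,0],[2.3,0,0,0,0,0,0],[2.3,0,0,0,0,0,0]]]}}

```text
clock: 12.22
ee_pos: [516.6, 1.8, 166.7]
tool_rot: [[0.249, 0.968, -0.001], [0.968, -0.249, 0.0], [-0.0, -0.001, -1.0]]
ft_force: [-0.3, -0.0, 0.4]
grip_width: 0.27
grip_force: 0.0
```

Run:
```python
from h import *
s=manip.state(); print(s['clock'],s['ee_pos'],s['tool_rot'].round(4),s['grip_width'],s['ft_force'])
p,d,m=grab('wrist'); np.savez('w6.npz',p=p,d=d,**{k:np.array(v) for k,v in m.items()})
save('w6',p)
```

```text
12.225 [516.57127733   1.82116586 166.68934335] [[ 2.493e-01  9.684e-01 -9.000e-04]
 [ 9.684e-01 -2.493e-01  2.000e-04]
 [-0.000e+00 -9.000e-04 -1.000e+00]] 0.26993503406058283 [-0.30917822 -0.04309218  0.37944737]
```

View pics/w6.png

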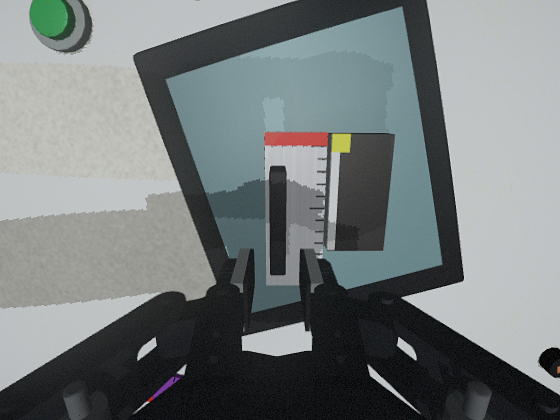

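The plate lies flat and free against the specimen: red end at row 133–146, yellow corner at (341,142). I check the gap, then measure the buttons from wrist and top views.

```bash
python3 edge.py w6.npz 322
python3 - <<'E'
from h import *
z=np.load('w6.npz');m={k:z[k] for k in z.files};p=z['p'].astype(int);Z=cloud(m,z['d'])[...,2]
T=np.array([516.57,1.82,166.69]);R=np.array([[.2493,.9684,0],[.9684,-.2493,0],[0,0,-1]])
red=(p[...,0]>130)&(p[...,1]<100)&(p[...,2]<100); red[:110]=0;red[180:]=0;red[:,:200]=0;red[:,420:]=0
r,b,_=rect(m,red,51.1); print('red',np.median(Z[red]),((np.c_[b,np.full(4,51.1)]-T)@R)[:,:2].round(1).tolist())
pl=(abs(Z-51.1)<2.5);pl[:130]=0;pl[300:]=0;pl[:,:255]=0;pl[:,340:]=0
for v in range(150,270,20): print(v,Z[v,290:302].mean().round(1), end=' ')
e=[(np.where(pl[v])[0].max()+.5,v) for v in range(150,245,3)]
t=(plane(m,e,51.1)-T)@R;f=np.polyfit(t[:,0],t[:,1],1);print('ruled',f,np.polyval(f,[65,-25]))
yel=(p[...,0]>130)&(p[...,1]>120)&(p[...,2]<90);yel[:120]=0;yel[170:]=0
r,b,_=rect(m,yel,66.6);print('yel',((np.c_[b,np.full(4,66.6)]-T)@R)[:,:2].round(1).tolist())
# buttons in top view
tz=np.load('top0.npz');t={k:tz[k] for k in tz.files};q=t['p'].astype(int);TX=cloud(t,t['d'])
g=((q[...,1]-q[...,0]>40)&(q[...,1]-q[...,2]>20)).astype(np.uint8)
n,l,st,c=cv2.connectedComponentsWithStats(g)
for i in range(1,n):
    if st[i,4]>20:
        zz=np.median(TX[l==i][:,2]); print('btn',c[i].round(1),zz.round(1),plane(t,c[i],zz)[0].round(1),st[i,2:])
E
```

```text
44 [(np.float64(331.5), 145), (np.float64(330.5), 169), (np.float64(329.5), 193), (np.float64(327.5), 217), (np.float64(326.5), 241), (np.float64(334.5), 274)]
top edge y= [-0.0644 40.9192] at zero 36.72998384520401 far 42.530425524596495
red 51.20383256931102 [[54.6, -9.0], [54.7, 38.5], [63.7, 38.5], [63.6, -9.0]]
150 50.4 170 50.8 190 50.5 210 50.7 230 50.9 250 67.6 ruled [1.05326635e-03 3.91837445e+01] [39.25220679 39.15741282]
yel [[50.9, 39.4], [51.0, 52.5], [63.6, 52.5], [63.6, 39.4]]
btn [170.4 247.4] 21.2 [500.8 210.2  21.2] [ 13  13 126]
btn [133.5 250.2] 21.3 [494.  298.2  21.3] [ 13  13 126]
btn [172.8 299.8] 21.4 [377.5 200.4  21.4] [ 13  13 137]
```

{"fn": "carry_out", "kwargs": {"steps": [[[0,3,-1,0,0,0,0],[0,5,-1.7,0,0,0,0],[0,6,-2,0,0,0,0],[0,6,-2,0,0,0,0],[0,5,-1.7,1,0,0,0],[0,3.1,-1.2,1,0,0,0],[0,0,0,0,0,0,0],[0,0,0,0,0,0,0],[0,0,0,0,0,0,0]]]}}

```text
clock: 13.4
ee_pos: [494.6, 295.2, 147.3]
tool_rot: [[0.251, 0.968, -0.0], [0.968, -0.251, -0.0], [-0.0, -0.0, -1.0]]
ft_force: [-1.0, 0.4, 0.7]
grip_width: 0.0
grip_force: 0.0
```

```bash
sed -i 's/145,284,3/145,245,3/' edge.py
python3 - <<'E'
from h import *
z=np.load('w6.npz');m={k:z[k] for k in z.files};p=z['p'].astype(int)
e=[]
for v in range(150,245,3):
    g=np.diff(p[v,322:350,:2].mean(1)); e.append((322.5+g.argmax(),v))
R=np.array([[.2493,.9684,0],[.9684,-.2493,0],[0,0,-1]]);t=(plane(m,e,66.6)-[516.57,1.82,166.69])@R
f=np.polyfit(t[:,0],t[:,1],1);print('spec edge',np.polyval(f,[65,-25]))
s=manip.state(); T=s['ee_pos'];R=s['tool_rot'];print(s['clock'],T,s['grip_width'])
p,d,m=grab('wrist'); save('w7',p);X=cloud(m,d);q=p.astype(int)
g=((q[...,1]-q[...,0]>40)&(q[...,1]-q[...,2]>20)).astype(np.uint8)
n,l,st,c=cv2.connectedComponentsWithStats(g)
for i in range(1,n):
    if st[i,4]>60:
        zz=np.median(X[l==i][:,2]); w=plane(m,c[i],zz)[0]; print('btn',c[i].round(1),st[i].tolist(),zz.round(2),w.round(1),'tool',((w-T)@R).round(1))
E
```

```text
spec edge [39.04464798 39.11254236]
13.4 [494.58310071 295.24968465 147.28381797] 0.00021141909822787586
btn [317.1 287.4] [310, 279, 14, 19, 123] 21.62 [512.  214.4  21.6] tool [-73.9  37.1 125.7]
```

View pics/w7.png

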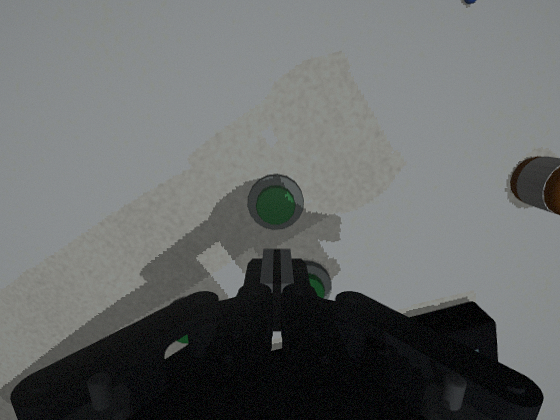

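The target button is alone at pixel (275,203), in shadow. The second button is behind the fingers at (315,285). I measure the target with a looser mask.

Run:
```python
from h import *
s=manip.state(); T=s['ee_pos'];R=s['tool_rot']
p,d,m=grab('wrist');X=cloud(m,d);q=p.astype(int)
g=((q[...,1]>1.5*q[...,0])&(q[...,1]>1.3*q[...,2])&(q[...,1]>35)).astype(np.uint8)
n,l,st,c=cv2.connectedComponentsWithStats(g)
for i in range(1,n):
    if st[i,4]>200:
        zz=np.median(X[l==i][:,2]); w=plane(m,c[i],zz)[0]; print('btn',c[i].round(1),st[i].tolist(),zz.round(2),w.round(1),'tool',((w-T)@R).round(1))
```

```text
btn [275.1 205.2] [256, 186, 39, 39, 1139] 21.51 [494.4 299.5  21.5] tool [  4.   -1.3 125.9]
btn [316.5 285.2] [309, 274, 16, 24, 210] 21.28 [512.  216.4  21.3] tool [-72.   36.6 126.2]
```

{"fn": "carry_out", "kwargs": {"steps": [[[0,0.4,-0.1,2,0,0,0],[0,0,0,3,0,0,0],[0,0,0,3,0,0,0],[0,0,0,1.6,0,0,0],[0,0,0,0.6,0,0,0],[0,0,0,0,0,0,0],[0,0,0,0,0,0,0],[0,0,0,0.4,0,0,0],[0,0,0,0.3,0,0,0],[0,0,0,0,0,0,0]]]}}

```text
clock: 14.75
ee_pos: [494.8, 300.6, 38.7]
tool_rot: [[0.249, 0.968, 0.001], [0.968, -0.249, 0.0], [0.001, 0.001, -1.0]]
ft_force: [0.5, 1.0, 2.3]
grip_width: 0.003
grip_force: 1.3
```

{"fn": "carry_out", "kwargs": {"steps": [[[0,0,0,0.2,0,0,0],[0,0,0,0.2,0,0,0],[0,0,0,0.1,0,0,0],[0,0,0,0,0,0,0],[0,0,0,0,0,0,0]]]}}

```text
clock: 15.38
ee_pos: [494.9, 300.7, 34.6]
tool_rot: [[0.249, 0.968, 0.001], [0.968, -0.249, 0.0], [0.0, 0.001, -1.0]]
ft_force: [-2.4, -1.4, 11.6]
grip_width: -0.002
grip_force: 5.8
```

{"fn": "carry_out", "kwargs": {"steps": [[[0,0,0,0.1,0,0,0],[0,0,0,0,0,0,0],[0,0,0,0,0,0,0]]]}}

```text
clock: 15.75
ee_pos: [494.9, 300.7, 34.5]
tool_rot: [[0.249, 0.969, 0.0], [0.969, -0.249, -0.0], [-0.0, 0.0, -1.0]]
ft_force: [-5.5, -2.2, 19.2]
grip_width: 0.003
grip_force: 9.0
```

The button is at its stop: force rose to 19 N and the TCP stopped moving. I retract and check the final state.

{"fn": "carry_out", "kwargs": {"steps": [[[0,0,0,-0.5,0,0,0],[0,0,0,-2,0,0,0],[0,0,0,-4,0,0,0],[0,0,0,-5,0,0,0],[0,0,0,-3,0,0,0],[0,0,0,0,0,0,0],[0,0,0,0,0,0,0],[0,0,0,0,0,0,0]]]}}

```text
clock: 16.75
ee_pos: [493.1, 300.0, 175.2]
tool_rot: [[0.249, 0.968, -0.004], [0.968, -0.249, -0.001], [-0.002, -0.003, -1.0]]
ft_force: [-0.3, 0.5, -0.6]
grip_width: -0.003
grip_force: 0.0
```

Run:
```python
from h import *
s=manip.state();print(s['clock'],s['ee_pos'],s['ft_force'].round(1))
p,d,m=grab('wrist');X=cloud(m,d);q=p.astype(int)
g=((q[...,1]>1.5*q[...,0])&(q[...,1]>1.3*q[...,2])&(q[...,1]>35)).astype(np.uint8)
n,l,st,c=cv2.connectedComponentsWithStats(g)
print([(c[i].round(0),np.median(X[l==i][:,2]).round(2)) for i in range(1,n) if st[i,4]>200])
t,d,m=grab('top'); a=cv2.resize(t[170:280,190:330],None,fx=4,fy=4,interpolation=cv2.INTER_CUBIC); save('end',a)
```

```text
16.75 [493.114698   299.96417484 175.21235617] [-0.3  0.5 -0.6]
[(array([279., 201.]), np.float64(21.54)), (array([315., 277.]), np.float64(21.42))]
```

View pics/end.png

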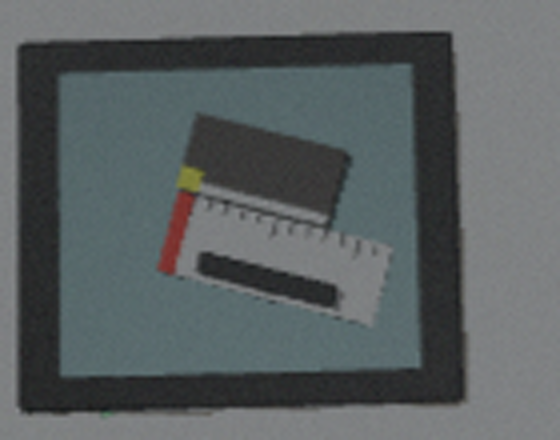

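The straightedge lies flush along the cut face, with its red end level with the yellow corner at (190,180). The button is back up at z = 21.5 mm, so I hand the job in.

```bash
python3 -c "
from rig import manip
print(manip.job_done())"
```

```text
the job is handed in; nothing more can be done
None
```

Job handed in at about 17 s: the straightedge lies flush along the cut face (measured gap under 1 mm) with its red end level with the yellow corner, and the leftmost shutter was pressed to its stop and is back up; the interface gave no verdict.

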